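# Hang the objective tray on the bench cleat and snap it home

### The job

Pick up the small blue tray (it holds a spare objective and an eyepiece) by its black flared grip and hang it on the white bench stand: lean its top towards the board, lower the angled strip on its back behind the aluminium cleat and slide it to the very bottom of the groove, then let its bottom swing in and press down on the top edge of the grip until the sprung catch has snapped down over its tongue, so that it hangs upright and locked. Work gently by feel, never force tray or stand, and leave the other things on the bench where they are.

Things in the scene. Friction and masses are not known exactly. Their poses are not given: they have to be found in the camera images.
- stand: Fixed bench stand: white board 170 mm wide, 191 high, on a grey base 190 wide, 10 high, reaching 35 mm out in front. Origin on the bench straight below the middle of the board's front face; x points into the board (the tray hangs at -x), y along it, z up. Tray home: its origin at (-56, 0, 45) mm here with equal axes; up to 15 mm either way along y is good.
- cleat_edge (a point): Middle of the front top edge of the aluminium cleat (160 mm wide, 16 thick) on the board, at (-16, 0, 139.5) mm in the stand's frame, same axes. Behind the edge its top slopes down 45 degrees to the board: a groove open upwards, its bottom at (0, 0, 125) mm. A strip left higher in the groove jams the tray's bead on the catch housing. Hook lightly: 5 N is enough, over about 12 N is forcing.
- catch_mouth (a point): Front lower corner of the dark catch housing, at (-19, 0, 68) mm in the stand's frame, same axes. Housing: 50 mm wide, 68 to 86 mm up, rigid, so the tray cannot come down upright: lean it about 15 degrees (top to the board) while the strip goes in. The steel catch, 28 wide, hangs below it down to 54 mm up, sloped in front.
- tray: Blue tray, 0.26 to 0.36 kg, 70 mm deep (x), 144 wide (y), floor 4, front wall 22 high, back plate 108 high; a canister and an eyepiece (61 mm up) are fixed in its two ends. Origin under the middle of its floor; x points to its back, z up. Two blue feet low on its back meet sprung buffer pins in the board 2 mm before home.
- tray_grip (a point): Middle of the free upper part of the tray's black grip, at (-27.8, 0, 44) mm in the tray's frame, same axes: a plate 9 mm thick, 44 wide (y), leaning 20 degrees (top to the tray's front, -x), both faces free above the front wall. Its top edge, at (-33.6, 0, 61) mm, is where to press down with shut fingers to swing the hooked tray home; the fingers can hold it 14 mm lower.
- strip_tip (a point): Middle of the lower rear edge of the aluminium strip (130 mm wide, 21 thick) on the tray's back, at (56, 0, 82) mm in the tray's frame, same axes. From here its underside slopes up 45 degrees to the tray's back; its rear face rises upright 6 mm, then leans 17 degrees forward up to 108 mm. Home: (0, 0, 127) mm in the stand's frame, and about there too while the tray leans.
- bead (a point): Middle of the steel bead (6 mm, 60 wide) on the tongue low on the tray's back, (50.5, 0, 10) mm in the tray's frame, same axes. Home: (-6, 0, 55) mm in the stand's frame. Hooked and let go, the tray leans about 10 degrees, bead on the catch's slope. Pressing takes 5 to 12 N; the tray first stops 1 to 2 mm short on the buffers, catch still up: press on to 10 to 14 N. Over 20 N is forcing.
- catch (a joint): Lift of the spring catch, 0 to 0.006 m; 0 = down, at rest (spring 3 N at rest, 7 N at 4 mm). The bead going in under it lifts it about 4 mm; it snaps down in front of the bead, to 0, only when the tray is pressed fully home. If it reads 4 mm, the tray is not locked.
- lens_cap: Round black dust cap, 38 mm across, 11 high, lying flat; origin at the middle of its underside. A bystander.
- usb_dongle: Orange adapter, 29 x 69 x 13 mm; origin at its underside. A bystander.
- marker: Red and white marker pen, 135 mm long, 16 thick, lying; origin at its underside. A bystander.

How it is judged:
On the way:
1. the tray, still leaning with its foot held off the board, has its strip hooked behind the cleat (angle between tray_grip's own z axis and vertical above 0.1 rad and z of strip_tip in the frame of stand between 0.122 and 0.1355 m and x of strip_tip in the frame of stand between -0.0125 and 0.003 m and y of strip_tip in the frame of stand between -0.015 and 0.015 m), for 0.1 s.
At the end, for the whole second after the job is handed in: The tray hangs upright (within 0.04 rad), its strip fully down in the cleat's groove (within 2.5 mm), within 15 mm of the stand's middle, the bead within 2.5 mm of its home at the board and the catch down again (under 1.5 mm) (angle between tray_grip's own z axis and vertical below 0.04 rad and z of strip_tip in the frame of stand between 0.1245 and 0.1295 m and x of bead in the frame of stand above -0.0085 m and x of strip_tip in the frame of stand above -0.003 m and y of strip_tip in the frame of stand between -0.015 and 0.015 m and value of joint catch below 0.0015 m); the robot touches nothing.
It fails at once if the robot jams the leaning tray into the stand (about 12 N or more while hooking it) (angle between tray_grip's own z axis and vertical above 0.2 rad and contact force between tray and stand above 30 N and contact force between the fingers and tray above 20 N).
It fails at once if the robot forces the tray against the stand (a press of about 20 N or more) (contact force between tray and stand above 55 N and contact force between the fingers and tray above 20 N).
It fails at once if a bystander shifted (distance of any of lens_cap, usb_dongle, marker from where it was at the start of the episode above 0.03 m).
It also fails if it takes over 48 s, if anything falls off the work surface, if the arm or the gripper's body presses on something with over 40 N, if the wrist force passes 120 N, or if a joint passes its speed limit or range.

### The arm

A 6-joint arm with a two-finger parallel gripper is mounted at the origin on a cart in front of the work surface, level with it; the furniture and walls round the work are solid. World frame = base frame: x ahead of the robot, y to its left, z up, the work surface at z = 0. Lengths are in m, angles in rad, forces in N, time in s.
With the tool pointing down it reaches from about 0.35 to 0.975 m from the base axis. Payload 4.9 kg.
Tool frame: the origin (TCP) lies midway between the tips of the shut fingers; the grasp point (between the pads) lies 19 mm behind it; z points along the fingers, y is the line along which they close (so a half turn about z gives the same grasp; the last joint's range is limited). The gripper opens to 85 mm and grips with 20 to 120 N. Pads are 22 mm wide; open, the fingers measure 114 mm over their backs; the gripper's body (76 mm by 85 mm) begins 54 mm behind the grasp point. The pads swing forward as they close: fully open they stand 13 mm farther back than shut.
Start: joints at [-1.372, 0.053, 1.613, -0, 1.476, -0.119], TCP at [0.195, -0.594, 0.231] pointing down, gripper open.
Joint ranges: [-3.01, 3.01], [-1.01, 2.22], [0.06, 2.58], [-1.02, 4.17], [0.09, 2.62], [-3.14, 3.14]. Speed limits (rad/s): [2.57, 2.57, 3.14, 3.14, 3.14, 3.14].

### API

Orientations are given as a unit quaternion [w, x, y, z].
In Python, from plant import state, grab_frame, job_done, cut_out, place_of gives the robot as it stands.
- The arm moves only by the tool jog_arm, never from a script. Its argument "motion" is text: rows parted by semicolons, each of 7 numbers parted by spaces: the opening in per cent of the stroke, from 0 (shut) to 100 (fully open), then the shift along the tool's x, y, z as a fraction of full scale, then the turn, a rotation vector about the tool's x, y, z as a fraction of full scale. A call has exactly 5 rows; each row is the pose to reach, as a shift and turn from the pose commanded when the call began, along the tool's axes at that moment; what a row does not reach only later rows make up. Full scale, the value 1, is 50 cm for a shift and 1.5 rad for a turn. A row lasts 1/8 s, in which the tool goes at most 62.5 mm and 10.7 degrees, less where a joint would pass 70% of its speed; a pose out of reach is approached as far as the arm can. A call with a number of a shift or a turn outside -1 to 1 is refused whole. A call with a gripper value outside its range is refused whole. The fingers move at their own pace and stop on an object; the grip force is fixed at half the most. Time passes only in rows, so rows that repeat a pose let the fingers close, or fill a call up. It gives the time, the measured TCP pose, the force, the opening and the grip force at its end, in the units of the state.
- state(): the state, without advancing time (a new reading comes with each control period).
- grab_frame(name): name is "scene" or "top" or "wrist"; returns a dict with "color" (384x512x3 uint8, red, green, blue), "range_z" (384x512 float32, m along the optical axis (not along the pixel's ray), 0 where there is no reading), "intrinsics" (3x3 intrinsics, pixels), "world_from_camera" (4x4, takes a point from camera to world coordinates). Camera axes: x right, y up, looking along -z (the intrinsics and any distortion apply to the point x, -y, -z); pixel columns grow to the right and rows downward; lengths in m; the calibration is good to about 2 mm. The wrist camera is an equidistant fisheye: a pixel r from the principal point sees the ray r / f radians off the axis. A picture is of the moment at which its call begins.
- job_done(): hands the job in; it is judged then, once.
Trained networks look in the newest picture that a camera, given by its name, has taken for a name from the list of things; names that differ only in an ending like _2 or _b are one class to them, and where a whole thing is asked for, a point or a joint stands for the part that bears it (a point fixed in the world has none). Each returns a list of dicts, best first, with "p" (0 to 1); they miss things now and then, are a little off and sometimes report something else, mostly with a low value. They report only what shows in the picture. A call takes as long as a camera call.
- cut_out(camera, thing): "pixels" (384x512 bool, what is visible of it).
- place_of(camera, thing): "at" ([x, y, z] in m, in world coordinates, good to about 4 mm: a listed point, or the origin of a listed thing).
The state is a dict: "time": time; "joint_pos": joint angles; "joint_vel": joint speeds; "joint_efforts": joint torques, N m; "tool_pos": TCP position; "tool_rot": TCP orientation; "contact_force": force on the tool from outside, world axes, zero at the start; "ft_torque": the same for the moment, N m; "gripper_width": opening from 0.0 (shut) to 1.0 (fully open); "grasp_force": force on a finger pad.
Only numpy, scipy, OpenCV 4.12 (cv2) and the standard library are available. Lean on these libraries where they do the work, as an engineer would, in place of code of your own. Each camera call takes 0.05 s, during which the arm holds its last target. There are 200 camera calls.

## Working session

There is one attempt and no reset: what is moved stays moved. The work goes in short steps, Python scripts to look and compute and a tool call to move; the robot and the scene stay as the last step left them, time stands still between calls to the robot, and variables do not carry over. Pictures are saved under pics/ and viewed, at most 10 in all, crops included, and the job is handed in when it is done.

Besides the shell and the picture viewer there is one more tool, called as name(argument=value, ...), one argument or row to a line, values as JSON. jog_arm: Moves the arm, as the interface text tells. Shift numbers are shares of 50 cm and turn numbers shares of 1.5 rad, none past 1 either way. Its arguments: {"type":"object","properties":{"motion":{"type":"string"}},"required":["motion"]}

```bash
mkdir -p pics; cat > h.py <<'E'
import numpy as np, cv2, json
from scipy.spatial.transform import Rotation as R
from plant import state, grab_frame, job_done, cut_out, place_of
np.set_printoptions(precision=4, suppress=True)
def rot(q): return R.from_quat([q[1],q[2],q[3],q[0]])
def cloud(f, mask=None):
    z=f["range_z"]; K=f["intrinsics"]; v,u=np.nonzero((z>0)&(mask if mask is not None else True))
    d=z[v,u]; p=np.c_[(u-K[0,2])/K[0,0]*d, -(v-K[1,2])/K[1,1]*d, -d]
    T=np.array(f["world_from_camera"]); return p@T[:3,:3].T+T[:3,3]
E
python3 - <<'E'
from h import *
s=state(); print(s["time"],s["tool_pos"],s["tool_rot"],s["gripper_width"],s["contact_force"])
ims=[]
for c in ["scene","top"]:
    f=grab_frame(c); ims.append(f["color"]); np.savez("f_"+c,**f)
    for n in ["stand","cleat_edge","catch_mouth","tray","tray_grip","strip_tip","bead","lens_cap","usb_dongle","marker"]:
        r=place_of(c,n); print(c,n,[(np.array(x["at"]).round(4).tolist(),round(x["p"],2)) for x in r[:2]])
    for n in ["tray","stand"]:
        r=cut_out(c,n)
        if r: np.save(f"m_{c}_{n}",r[0]["pixels"]); print(r[0]["p"],r[0]["pixels"].sum())
im=np.vstack(ims); cv2.imwrite("pics/a.png",cv2.resize(im[:,:,::-1],None,fx=.78,fy=.78))
E
```

```text
0.0 [ 0.1952 -0.5931  0.23  ] [-0.001   0.9874  0.1582 -0.    ] 1.0005068030825108 [ 0.1799  0.0586 -0.094 ]
scene stand [([0.6338, 0.2164, -0.0003], 0.93), ([0.4834, 0.0165, 0.0461], 0.74)]
scene cleat_edge [([0.6193, 0.2081, 0.1344], 0.7), ([0.6148, 0.2066, 0.0708], 0.64)]
scene catch_mouth [([0.6137, 0.2054, 0.0695], 0.96)]
scene tray [([0.5072, 0.0233, 0.0044], 0.57)]
scene tray_grip [([0.4851, 0.0147, 0.0451], 0.72)]
scene strip_tip [([0.5616, 0.0358, 0.0808], 0.65)]
scene bead [([0.5583, 0.0425, 0.0123], 0.86)]
scene lens_cap [([0.4591, 0.1915, 0.0005], 0.55)]
scene usb_dongle [([0.4712, 0.5097, -0.0015], 0.84), ([0.4825, 0.0149, 0.0485], 0.55)]
scene marker [([0.4226, -0.2337, -0.0008], 0.52)]
0.81 1735
0.72 3228
top stand [([0.6198, 0.2057, 0.1394], 0.7), ([0.6334, 0.2109, 0.0008], 0.68)]
top cleat_edge [([0.615, 0.2042, 0.0701], 0.26), ([0.4827, 0.0185, 0.0463], 0.26)]
top catch_mouth [([0.614, 0.2055, 0.0648], 0.81)]
top tray [([0.5098, 0.026, 0.0042], 0.97), ([0.5614, 0.0363, 0.0119], 0.41)]
top tray_grip [([0.4826, 0.0164, 0.0437], 0.58), ([0.6245, 0.2089, 0.1385], 0.19)]
top strip_tip [([0.5615, 0.0367, 0.0759], 0.6)]
top bead [([0.5638, 0.0353, 0.0134], 0.74), ([0.5618, 0.0395, 0.0788], 0.63)]
top lens_cap [([0.462, 0.1909, 0.0046], 0.55)]
top usb_dongle [([0.4729, 0.5144, 0.0013], 0.7)]
top marker [([0.482, 0.0166, 0.0442], 0.7), ([0.4234, -0.2337, 0.0029], 0.56)]
0.71 1400
0.84 2135
```

View pics/a.png

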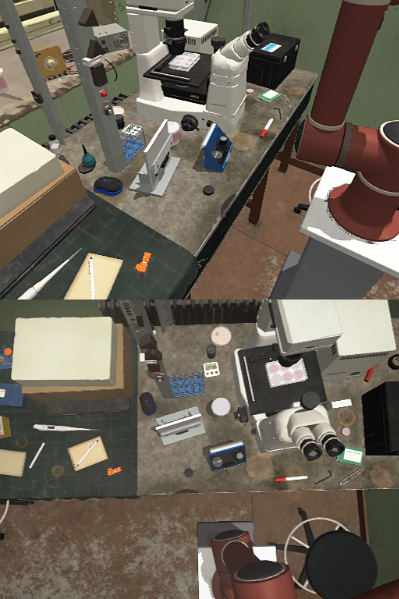

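```bash
python3 - <<'E'
from h import *
print(state()["time"])
def rect(p):
    r=cv2.minAreaRect(p[:,:2].astype(np.float32)*1000); return np.round(cv2.boxPoints(r),1).tolist()
for c in ["scene","top"]:
    f=dict(np.load(f"f_{c}.npz")); print(c,f["world_from_camera"][:3,3],f["intrinsics"][0,0])
    P=cloud(f)
    m=(P[:,0]>.52)&(P[:,0]<.75)&(P[:,1]>.08)&(P[:,1]<.36)
    S=P[m]
    for lo,hi in [(.184,.2),(.13,.15),(.145,.18)]:
        q=S[(S[:,2]>lo)&(S[:,2]<hi)]
        if len(q)>20:
            print("stand",lo,len(q),q[:,2].min(),q[:,2].max(),rect(q))
            a=q[:,:2]-q[:,:2].mean(0); w=np.linalg.svd(a)[2][0] if len(q)<4000 else 0; print("dir yaw deg",np.degrees(np.arctan(-w[0]/w[1])), q[:,:2].mean(0))
    T=P[(P[:,0]>.42)&(P[:,0]<.60)&(P[:,1]>-.1)&(P[:,1]<.13)]
    for lo,hi in [(.1,.112),(.063,.098),(.015,.025),(.054,.066),(.03,.05)]:
        q=T[(T[:,2]>lo)&(T[:,2]<hi)]
        if len(q)>20:
            a=q[:,:2]-q[:,:2].mean(0); w=np.linalg.svd(a)[2][0]
            print("tray",lo,len(q),rect(q),np.degrees(np.arctan(-w[0]/w[1])),q[:,:2].mean(0))
E
```

```text
1.3
scene [0.131  0.7414 0.767 ] 369.04337598999376
stand 0.184 235 0.18406676702674096 0.19453675416523153 [[607.7999877929688, 296.5], [656.2000122070312, 133.39999389648438], [667.2000122070312, 136.6999969482422], [618.7999877929688, 299.70001220703125]]
dir yaw deg 15.997070673957335 [0.6346 0.2228]
stand 0.13 392 0.13000573276501326 0.14994799096790523 [[594.9000244140625, 293.0], [637.2000122070312, 131.39999389648438], [678.9000244140625, 142.3000030517578], [636.5999755859375, 304.0]]
dir yaw deg 14.377697089993168 [0.626  0.2233]
stand 0.145 362 0.14504934485144094 0.17996955447827023 [[609.2000122070312, 296.79998779296875], [655.4000244140625, 134.8000030517578], [681.7000122070312, 142.3000030517578], [635.5, 304.29998779296875]]
dir yaw deg 15.062611115891466 [0.6317 0.2267]
tray 0.1 273 [[511.20001220703125, 101.5], [570.2999877929688, -105.9000015258789], [599.7000122070312, -97.5], [540.5999755859375, 109.9000015258789]] 15.074490629232736 [0.5476 0.0348]
tray 0.063 283 [[459.20001220703125, 89.80000305175781], [513.0, -121.0999984741211], [599.7999877929688, -99.0],
[... 1727 characters left out ...]
305175781], [544.9000244140625, 110.80000305175781]] 15.355827975606854 [0.5441 0.0169]
tray 0.015 129 [[437.5, 79.0999984741211], [522.0999755859375, -123.5999984741211], [599.2999877929688, -91.30000305175781], [514.7999877929688, 111.30000305175781]] 24.518738338984665 [0.5092 0.0109]
tray 0.054 290 [[448.20001220703125, 79.9000015258789], [528.5999755859375, -123.69999694824219], [598.2999877929688, -96.19999694824219], [517.7999877929688, 107.4000015258789]] 19.16079856593257 [0.5042 0.0326]
tray 0.03 121 [[444.5, 81.19999694824219], [527.2999877929688, -123.5999984741211], [599.4000244140625, -94.4000015258789], [516.5999755859375, 110.4000015258789]] 27.215664301368907 [0.5206 0.0012]
```

```bash
python3 - <<'E'
from h import *
from scipy.optimize import least_squares
for c in ["scene","top"]:
    f=dict(np.load(f"f_{c}.npz")); P=cloud(f)
    m=np.load(f"m_{c}_tray.npy"); m=cv2.erode(m.astype(np.uint8),np.ones((3,3)))>0
    q=cloud(f,m); print(c,len(q))
    for lo,hi in [(.1,.115),(.055,.066),(.0,.03),(0,.12)]:
        s=q[(q[:,2]>lo)&(q[:,2]<hi)]
        if len(s)<15: continue
        a=s[:,:2]-s[:,:2].mean(0); w=np.linalg.svd(a,full_matrices=False)[2][0]
        print(lo,len(s),np.degrees(np.arctan(-w[0]/w[1])),s.mean(0),cv2.minAreaRect(s[:,:2].astype(np.float32)*1000))
    # obstacle heights along path
    A=np.array([.195,-.594]);B=np.array([.36,-.2]);C=np.array([.44,.0])
    for a,b in [(A,B),(B,C)]:
        for t in np.linspace(0,1,5):
            p=a+(b-a)*t; d=P[np.hypot(*(P[:,:2]-p).T)<.10]; print(p,len(d),d[:,2].max() if len(d) else None)
a=np.load("f_scene.npz")["color"];b=np.load("f_top.npz")["color"]
cr=np.hstack([cv2.resize(a[150:260,150:330],None,fx=2.2,fy=2.2),cv2.resize(b[120:230,180:360],None,fx=2.2,fy=2.2)])
cv2.imwrite("pics/b.png",cr[:,:,::-1])
E
```

```text
scene 1512
0.1 219 13.059393238059519 [0.5436 0.0441 0.1076] ((545.4786376953125, 38.41357421875), (19.68710708618164, 135.95257568359375), 12.60644817352295)
0.055 309 15.924466624076794 [0.5067 0.038  0.0596] ((507.31329345703125, 25.72039794921875), (67.57608032226562, 145.9504852294922), 12.891517639160156)
0.0 434 17.032161949619763 [0.5044 0.0327 0.0182] ((515.9218139648438, 27.7274169921875), (84.36528015136719, 148.05812072753906), 12.919075012207031)
0 1512 16.752677184050757 [0.5156 0.038  0.0535] ((515.4785766601562, 27.80829620361328), (84.98609924316406, 148.63790893554688), 12.725647926330566)
[ 0.195 -0.594] 698 0.44460843016804225
[ 0.2363 -0.4955] 1061 0.48077214482867653
[ 0.2775 -0.397 ] 1209 0.0021793322549754635
[ 0.3187 -0.2985] 2367 0.005809861630854618
[ 0.36 -0.2 ] 3200 0.020371293083811137
[ 0.36 -0.2 ] 3200 0.020371293083811137
[ 0.38 -0.15] 3233 0.4147119758207926
[ 0.4 -0.1] 3633 0.4141975518600293
[ 0.42 -0.05] 4107 0.06356118017776591
[0.44 0.  ] 4514 0.07201498389608607
top 1218
0.1 279 13.955378517194708 [0.5467 0.037  0.1071] ((546.2489624023438, 36.
[... 237 characters left out ...]
 12.96433803689191 [0.5124 0.0196 0.0132] ((507.2432861328125, 25.591567993164062), (63.83877944946289, 137.41961669921875), 13.659557342529297)
0 1218 13.737777872831922 [0.5191 0.0276 0.0503] ((516.01123046875, 29.308074951171875), (85.00132751464844, 140.75694274902344), 14.177255630493164)
[ 0.195 -0.594] 1635 -0.27263717972346724
[ 0.2363 -0.4955] 1375 -0.28185097195884246
[ 0.2775 -0.397 ] 1128 0.0022327729733300217
[ 0.3187 -0.2985] 1387 0.008913665492406242
[ 0.36 -0.2 ] 1824 0.019988978811256608
[ 0.36 -0.2 ] 1824 0.019988978811256608
[ 0.38 -0.15] 2098 0.4157490315611285
[ 0.4 -0.1] 2268 0.41241365188519197
[ 0.42 -0.05] 2481 0.06449433145392014
[0.44 0.  ] 2688 0.06917633796585632
```

View pics/b.png

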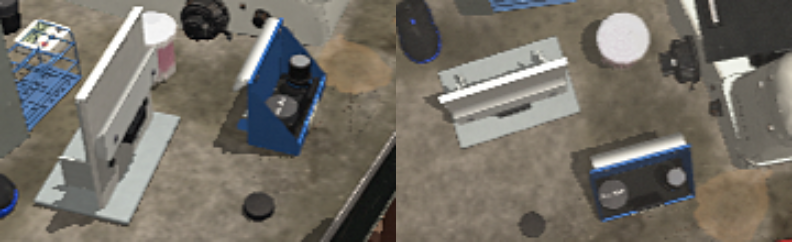

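```bash
python3 - <<'E'
from h import *
P=np.vstack([cloud(dict(np.load(f"f_{c}.npz"))) for c in ["scene","top"]])
m=(P[:,2]>.1)&(P[:,0]<.62)&(P[:,0]>.3)&(P[:,1]>-.35)&(P[:,1]<.0)
Q=P[m]
for lo in np.arange(.1,.5,.08):
    q=Q[(Q[:,2]>lo)&(Q[:,2]<lo+.08)]
    if len(q): 
        print(lo,len(q),"xmin",q[q[:,0].argmin()],"ymax",q[q[:,1].argmax()])
        for x in [.40,.44,.48,.52,.56,.6]:
            s=q[abs(q[:,0]-x)<.02]; 
            if len(s): print("   x",x,"ymax",s[:,1].max())
E
cat >> h.py <<'E'
def tilt_pose(yaw_deg, a_deg):
    """tool rotation: x=tray y, z=(sin a,0,-cos a) in frame with yaw"""
    a=np.radians(a_deg); s,c=np.sin(a),np.cos(a)
    M=np.array([[0,c,s],[1,0,0],[0,s,-c]])
    return R.from_euler('z',yaw_deg,degrees=True)*R.from_matrix(M)
def step(pos, Rt, s=None):
    """motion numbers for a target TCP pose, from measured pose"""
    s=s or state(); R0=rot(s["tool_rot"])
    d=R0.inv().apply(np.array(pos)-s["tool_pos"])/.5; w=(R0.inv()*Rt).as_rotvec()/1.5
    return np.r_[d,w].round(4)
E
python3 - <<'E'
from h import *
for p,y,a in [((.36,-.2,.25),14,0),((.40,-.0,.23),14,20)]: print(step(p,tilt_pose(y,a)))
E
```

```text
0.1 1621 xmin [ 0.5279 -0.1354  0.1009] ymax [ 0.5538 -0.0003  0.1086]
   x 0.52 ymax -0.10740619017558398
   x 0.56 ymax -0.0002631529748789996
   x 0.6 ymax -0.08969140245792617
0.18 1363 xmin [ 0.5342 -0.1476  0.2372] ymax [ 0.6143 -0.1012  0.1817]
   x 0.52 ymax -0.12748285655255565
   x 0.56 ymax -0.10533544880386203
   x 0.6 ymax -0.10119365101344746
0.26 2049 xmin [ 0.516  -0.1668  0.3392] ymax [ 0.608  -0.104   0.2836]
   x 0.52 ymax -0.1266360311463419
   x 0.56 ymax -0.10908887137506107
   x 0.6 ymax -0.10397728167141629
0.33999999999999997 3839 xmin [ 0.4657 -0.1814  0.3998] ymax [ 0.567  -0.1406  0.3408]
   x 0.48 ymax -0.15851100247352165
   x 0.52 ymax -0.14588015245838248
   x 0.56 ymax -0.14058838330135115
   x 0.6 ymax -0.14340632582644697
0.41999999999999993 325 xmin [ 0.4797 -0.164   0.4212] ymax [ 0.4864 -0.1633  0.4217]
   x 0.48 ymax -0.1633170356911644
   x 0.52 ymax -0.1709570567629397
[ 0.559  -0.645  -0.0374 -0.     -0.     -0.9983]
[ 0.7599 -1.      0.0026 -0.1874  0.1741 -0.9873]
```

jog_arm(
  motion="100 0.56 -0.645 -0.04 0 0 -0.99; 100 0.56 -0.645 -0.04 0 0 -0.99; 100 0.56 -0.645 -0.04 0 0 -0.99; 100 0.56 -0.645 -0.04 0 0 -0.99; 100 0.56 -0.645 -0.04 0 0 -0.99",
)

```text
time: 1.92
tool_pos: [0.3165, -0.304, 0.2462]
tool_rot: [0.0, 0.808, 0.589, 0.0]
contact_force: [0.5, -0.1, 0.3]
gripper_width: 1.004
grasp_force: 0.0
```

```bash
python3 - <<'E'
from h import *
s=state(); print(s["time"],s["tool_pos"],s["joint_pos"])
print(step((.40,-.0,.23),tilt_pose(13.6,20)))
E
```

```text
1.925 [ 0.3165 -0.304   0.2462] [-0.9355 -0.4278  2.0061  0.0003  1.5624 -0.6254]
[ 0.63   -0.0265  0.0322 -0.2263  0.064  -0.3611]
```

jog_arm(
  motion="100 0.63 -0.03 0.03 -0.226 0.064 -0.361; 100 0.63 -0.03 0.03 -0.226 0.064 -0.361; 100 0.63 -0.03 0.03 -0.226 0.064 -0.361; 100 0.63 -0.03 0.03 -0.226 0.064 -0.361; 100 0.63 -0.03 0.03 -0.226 0.064 -0.361",
)

```text
time: 2.55
tool_pos: [0.3986, -0.0038, 0.2313]
tool_rot: [0.109, 0.612, 0.771, 0.136]
contact_force: [0.8, -0.6, -0.3]
gripper_width: 0.999
grasp_force: 0.0
```

```bash
python3 - <<'E'
from h import *
f=grab_frame("wrist"); cv2.imwrite("pics/c.png",f["color"][:,:,::-1])
s=state(); print(s["time"],s["tool_pos"],s["joint_pos"])
for n in ["tray_grip","tray","strip_tip","cleat_edge","catch_mouth"]:
    print(n,[(np.array(x["at"]).round(4).tolist(),round(x["p"],2)) for x in place_of("wrist",n)[:2]])
Rt=tilt_pose(13.6,20); g=np.array([.482,.017,.046]); z=Rt.apply([0,0,1])
for d in (.06,0): print(step(g+z*(.019-d),Rt))
E
```

```text
2.6 [0.399  0.0071 0.2312] [-0.3037 -0.8465  2.3054  0.1899  1.3859 -0.5589]
tray_grip [([0.4816, 0.0212, 0.0407], 0.94)]
tray [([0.5129, 0.0191, -0.0002], 0.75)]
strip_tip [([0.566, 0.04, 0.0811], 0.74)]
cleat_edge [([0.6366, 0.2163, -0.0005], 0.64), ([0.6154, 0.2149, 0.1415], 0.6)]
catch_mouth [([0.6151, 0.2063, 0.0685], 0.77)]
[ 0.0058  0.036   0.3251 -0.0008  0.0014 -0.0044]
[ 0.006   0.0361  0.4451 -0.0008  0.0014 -0.0044]
```

View pics/c.png

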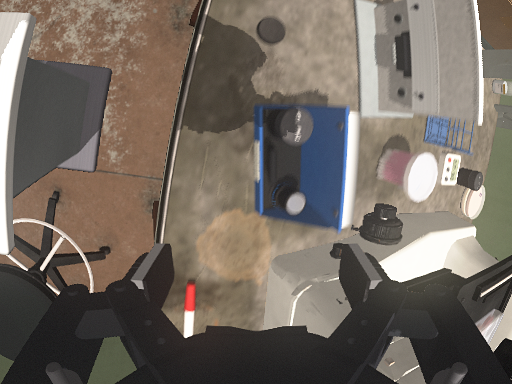

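jog_arm(
  motion="60 0.006 0.036 0.12 0 0 0; 60 0.006 0.036 0.24 0 0 0; 60 0.006 0.036 0.325 0 0 0; 60 0.006 0.036 0.325 0 0 0; 60 0.006 0.036 0.325 0 0 0",
)

```text
time: 3.48
tool_pos: [0.4692, 0.0127, 0.086]
tool_rot: [0.108, 0.613, 0.771, 0.136]
contact_force: [1.3, -0.5, 0.8]
gripper_width: 0.597
grasp_force: 0.0
```

```bash
python3 - <<'E'
from h import *
f=grab_frame("wrist"); s=state(); print(s["time"],s["tool_pos"],s["gripper_width"])
cv2.imwrite("pics/d.png",f["color"][:,:,::-1])
for n in ["tray_grip","tray","strip_tip"]:
    print(n,[(np.array(x["at"]).round(4).tolist(),round(x["p"],2)) for x in place_of("wrist",n)[:2]])
Rt=tilt_pose(13.6,20); g=np.array([.4825,.018,.046]); z=Rt.apply([0,0,1])
for d in (.06,0): print(step(g+z*(.019-d),Rt))
E
```

```text
3.525 [0.4698 0.0129 0.087 ] 0.597518337145226
tray_grip []
tray [([0.5141, 0.023, -0.0013], 0.71), ([0.6338, 0.2172, 0.0025], 0.6)]
strip_tip [([0.5683, 0.0421, 0.082], 0.74)]
[ 0.0019 -0.0028  0.0043  0.002   0.0023 -0.004 ]
[ 0.0024 -0.0032  0.1243  0.002   0.0023 -0.004 ]
```

View pics/d.png

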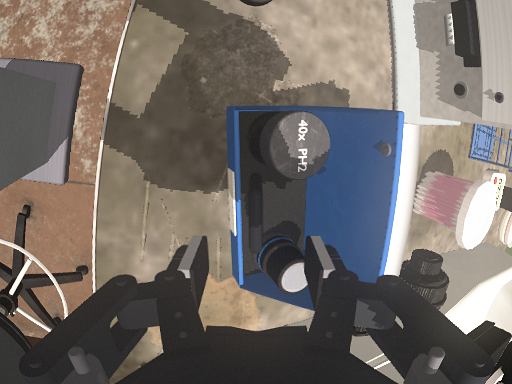

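```bash
cat >> h.py <<'E'
def fcloud(f):
    z=f["range_z"]; K=f["intrinsics"]; v,u=np.nonzero(z>0); d=z[v,u]
    a=(u-K[0,2])/K[0,0]; b=(v-K[1,2])/K[1,1]; th=np.hypot(a,b); k=np.tan(th)/np.maximum(th,1e-9)
    ok=th<1.4; p=np.c_[a*k*d,-b*k*d,-d]; T=np.array(f["world_from_camera"]); return (p@T[:3,:3].T+T[:3,3])[ok],u[ok],v[ok]
E
python3 - <<'E'
from h import *
f=grab_frame("wrist"); s=state(); P,u,v=fcloud(f); R0=rot(s["tool_rot"])
L=R0.inv().apply(P-s["tool_pos"])*1000
C=f["color"][v,u].astype(int)
for nm,uu,vv in [("grip top",255,180),("grip top",258,250),("grip mid",257,215),("eyep",290,275),("canister",300,145),("eyep edge",275,240),("strip",395,200),("wall",232,190)]:
    i=np.argmin((u-uu)**2+(v-vv)**2); print(nm,L[i],P[i])
# map tool x,y plane heights
m=(P[:,2]>.03)&(abs(L[:,0])<80)&(abs(L[:,1])<70)&(L[:,2]>15)
for x0 in range(-70,80,10):
    row=[]
    for y0 in range(-30,65,8):
        k=m&(abs(L[:,0]-x0)<5)&(abs(L[:,1]-y0)<4); row.append(f"{np.percentile(L[k,2],10):5.0f}" if k.sum()>2 else "    .")
    print(x0," ".join(row))
E
```

```text
grip top [24.063  -1.6145 57.3054] [0.4817 0.0417 0.0323]
grip top [-15.5591   0.4009  29.274 ] [0.4832 0.0014 0.0594]
grip mid [ 9.0826 -0.3048 28.5023] [0.4766 0.0252 0.0598]
eyep [-40.4159  23.3623  37.674 ] [ 0.5127 -0.0172  0.0594]
canister [50.9074 26.3925 40.1357] [0.4954 0.0725 0.0581]
eyep edge [-27.2251  14.0734  68.6867] [ 0.5116 -0.004   0.0271]
strip [25.3932 78.7296  7.4033] [0.5381 0.0564 0.1068]
wall [ 14.1593 -18.5255  66.7241] [0.4716 0.0292 0.0177]
-70     .     .     .    56    52    49    43    38    34    31     .     .
-60     .     .     .     .     .    59    37    38    41     .     .     .
-50     .     .     .     .    56    37    35    36    39     .     .     .
-40     .     .     .     .    56    37    35    36    39     .     .     .
-30     .     .     .     .    58    50    38    38    41     .    62    38
-20     .     .     .    28    28     .     .     .     .     .    61    40
-10     .     .     .    28    28     .     .     .     .     .    61    39
0     .     .     .    28    28     .     .     .     .     .    60    38
10     .     .     .    28    28     .     .     .     .     .    60    38
20     .     .     .    28    28     .     .     .     .     .    60    38
30     .     .     .     .    58    35    36    39    42    44    60    38
40     .     .     .     .    39    33    36    39    42    45    58    38
50     .     .     .    57    35    33    36    39    42    45    59    38
60     .     .     .     .    39    34    36    39    41    44    58    37
70     .     .     .    55    51    38    37    37    32    27    24    19
```

jog_arm(
  motion="60 0.002 0 0.05 0 0 0; 60 0.002 0 0.1 0 0 0; 60 0.002 0 0.124 0 0 0; 60 0.002 0 0.124 0 0 0; 60 0.002 0 0.124 0 0 0",
)

```text
time: 4.35
tool_pos: [0.4893, 0.0206, 0.0273]
tool_rot: [0.108, 0.611, 0.772, 0.136]
contact_force: [0.0, 0.3, 0.4]
gripper_width: 0.593
grasp_force: 0.0
```

jog_arm(
  motion="0 0 0 0 0 0 0; 0 0 0 0 0 0 0; 0 0 0 0 0 0 0; 0 0 0 0 0 0 0; 0 0 0 0 0 0 0",
)

```text
time: 4.97
tool_pos: [0.4892, 0.0206, 0.0268]
tool_rot: [0.108, 0.611, 0.772, 0.136]
contact_force: [-1.7, -0.1, 6.5]
gripper_width: 0.096
grasp_force: 60.9
```

```bash
python3 - <<'E'
from h import *
s=state(); print(s["time"],s["tool_pos"],s["tool_rot"],s["gripper_width"],s["grasp_force"],s["contact_force"],s["ft_torque"])
Rt=tilt_pose(13.6,20); p=np.array(s["tool_pos"])+[0,0,.15]; print(step(p,rot(s["tool_rot"])))
E
```

```text
4.975 [0.4892 0.0206 0.0268] [0.1076 0.6112 0.7722 0.1362] 0.0961160597816526 60.89350461959839 [-1.7104 -0.1248  6.5025] [-0.1139  0.2552  0.0187]
[ 0.0001  0.1026 -0.2819  0.      0.      0.    ]
```

jog_arm(
  motion="0 0 0.014 -0.038 0 0 0; 0 0 0.034 -0.094 0 0 0; 0 0 0.068 -0.188 0 0 0; 0 0 0.103 -0.282 0 0 0; 0 0 0.103 -0.282 0 0 0",
)

```text
time: 5.6
tool_pos: [0.4912, 0.0202, 0.1808]
tool_rot: [0.111, 0.611, 0.772, 0.138]
contact_force: [0.8, 0.1, -4.1]
gripper_width: 0.094
grasp_force: 59.4
```

```bash
python3 - <<'E'
from h import *
f=grab_frame("wrist"); s=state(); P,u,v=fcloud(f); R0=rot(s["tool_rot"]); L=R0.inv().apply(P-s["tool_pos"])*1000
print(s["time"],s["tool_pos"],s["gripper_width"],s["contact_force"],s["ft_torque"])
cv2.imwrite("pics/e.png",f["color"][:,:,::-1]); np.savez("f_w2",**f)
m=np.zeros((384,512),bool); r=cut_out("wrist","tray"); print(len(r), r and r[0]["p"])
k=r[0]["pixels"][v,u]; Q=L[k]
# to tray frame assuming nominal tilt
# TCP in tray frame: grip axis
a=np.radians(20); M=np.array([[0,np.cos(a),np.sin(a)],[1,0,0],[0,np.sin(a),-np.cos(a)]])
top=np.array([-33.6,0,61]); z=M[:,2]; tcp=top+z*(15+19)
T=Q@M.T+tcp; np.save("traypts",T)
print("tcp in tray",tcp)
for lo,hi in [(98,116),(55,66),(15,26),(-3,10)]:
    q=T[(T[:,2]>lo)&(T[:,2]<hi)]; 
    if len(q)>20: print(lo,len(q),q.mean(0),np.percentile(q,[2,50,98],axis=0).round(1).tolist())
for n in ["tray_grip","tray","strip_tip","bead"]:
    for x in place_of("wrist",n)[:1]: print(n,x["p"],M@(R0.inv().apply(np.array(x["at"])-s["tool_pos"])*1000)+tcp)
E
```

```text
5.65 [0.4893 0.0205 0.177 ] 0.09102171590446287 [ 0.1062  0.0564 -3.3977] [-0.1371  0.4698  0.0072]
1 0.8
tcp in tray [-21.9713   0.      29.0505]
98 9783 [ 33.2663  33.5894 108.9003] [[28.0, -9.3, 98.5], [30.3, 35.5, 110.6], [48.6, 70.2, 114.2]]
55 11713 [-2.0568 38.1016 62.8425] [[-35.7, -16.1, 55.7], [-4.7, 43.3, 63.8], [30.7, 69.1, 65.6]]
15 6426 [-6.7842 14.1309 18.5133] [[-35.2, -67.3, 16.1], [-14.8, 13.1, 17.7], [30.8, 66.8, 25.5]]
-3 173 [-30.2495  46.5882   8.3059] [[-35.3, 2.4, 6.0], [-34.5, 49.9, 8.4], [19.7, 71.8, 9.9]]
tray_grip 0.63 [-29.1277  -1.2265  45.9056]
tray 0.97 [ 2.745  -3.3042  5.3037]
strip_tip 0.83 [60.9278 -0.6033 91.2006]
bead 0.7 [50.725  -1.5828 16.6012]
```

View pics/e.png

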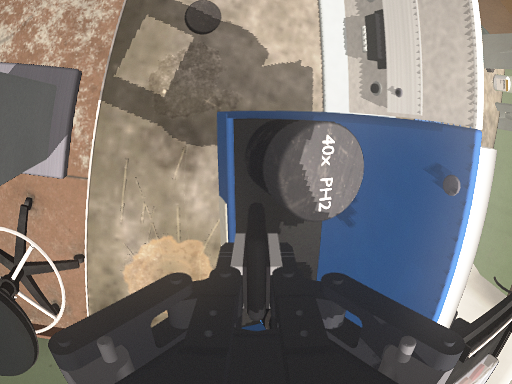

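```bash
python3 - <<'E'
from h import *
T=np.load("traypts.npy")
def plane(sel,ax,nm):
    q=T[sel]
    for _ in range(6):
        o=[i for i in range(3) if i!=ax]; A=np.c_[q[:,o],np.ones(len(q))]; c=np.linalg.lstsq(A,q[:,ax],rcond=None)[0]; r=abs(q[:,ax]-A@c); q=q[r<max(1.5,2*np.median(r))]
    print(nm,len(q),"coef",np.degrees(np.arctan(c[:2])),"deg; center",q.mean(0),"std",r.std(), q.min(0),q.max(0))
t=T
plane((t[:,2]>58)&(t[:,2]<70)&(t[:,1]>30)&(t[:,1]<62)&(t[:,0]>-25)&(t[:,0]<25),2,"can top")
plane((t[:,2]>35)&(t[:,2]<100)&(abs(t[:,0]-30)<8)&(abs(t[:,1])<60),0,"back inner")
plane((t[:,2]<22)&(t[:,2]>0)&(abs(t[:,1])<25)&(abs(t[:,0])<26),2,"floor")
q=t[(t[:,0]<-30)&(t[:,1]>30)&(t[:,2]>12)&(t[:,2]<30)]; print("front wall top",np.percentile(q,[5,50,95],axis=0))
for y in (10,30,50):
    q=t[(abs(t[:,1]-y)<4)&(t[:,2]>100)]; h=q[q[:,2]>np.percentile(q[:,2],50)]; print("top edge",y,h.mean(0),q[:,2].max(),q[:,0].min(),q[:,0].max())
E
```

```text
can top 5587 coef [ 0.629  -0.1807] deg; center [-4.2478 46.6438 63.9634] std 0.3107409283117061 [-24.2392  30.0053  62.2655] [19.221  61.9427 65.5999]
back inner 12587 coef [-0.1539 -0.3247] deg; center [30.0712 23.1263 73.9949] std 0.29547922723044623 [ 28.3934 -49.4585  35.0189] [31.6145 59.9848 99.9954]
floor 2369 coef [0.2859 0.0113] deg; center [ 2.258   3.1988 17.5307] std 0.3075457777903837 [-25.9617 -24.8126  16.1275] [25.9798 24.9895 19.0861]
front wall top [[-34.9525  32.3833  13.602 ]
 [-34.2791  51.784   26.1521]
 [-31.3033  69.9152  28.1162]]
top edge 10 [ 36.1939  10.224  113.906 ] 130.4898559264987 -13.284953067318396 50.62287632473591
top edge 30 [ 37.6247  30.0352 113.5203] 114.67331357448683 28.07627208053139 50.646836255303754
top edge 50 [ 37.1777  50.0689 113.3898] 114.63976553925818 25.962991416100905 50.39895054646574
```

```bash
cat >> h.py <<'E'
S0=np.array([.632,.2135]); YAW=16.0; TCPT=np.array([-21.2,0,26.8]); TIP=np.array([56,0,82.])
Rs=R.from_euler('z',YAW,degrees=True); DP=0.4  # tray nose-up in hand, deg
def lean_R(th): return tilt_pose(YAW,20-th-DP)
def tcp_for_tip(tip_mm, th):
    d=R.from_euler('y',th,degrees=True).apply(TCPT-TIP)+tip_mm
    return Rs.apply(d/1000)+np.r_[S0,0]
def tip_now(s=None):
    s=s or state(); Rt=Rs.inv()*rot(s["tool_rot"]); z=Rt.apply([0,0,1]); a=np.degrees(np.arctan2(z[0],-z[2])); th=20-a-DP
    p=Rs.inv().apply(np.array(s["tool_pos"])-np.r_[S0,0])*1000
    return p+R.from_euler('y',th,degrees=True).apply(TIP-TCPT), th
E
python3 - <<'E'
from h import *
print(tip_now()); p=tcp_for_tip([-8,0,195],15); print(p); print(step(p,lean_R(15)))
E
```

```text
(array([-114.8929, -145.2328,  228.1907]), np.float64(-0.035474082736120516))
[0.5389 0.1868 0.1617]
[ 0.2991  0.1583  0.0814  0.1751  0.0047 -0.0314]
```

jog_arm(
  motion="0 0.06 0.032 0.01 0.035 0 -0.006; 0 0.13 0.07 0.02 0.08 0 -0.014; 0 0.2 0.105 0.04 0.12 0 -0.022; 0 0.26 0.138 0.06 0.155 0 -0.028; 0 0.298 0.155 0.07 0.175 0.005 -0.031",
)

```text
time: 6.52
tool_pos: [0.537, 0.187, 0.1676]
tool_rot: [0.025, 0.601, 0.798, 0.032]
contact_force: [0.2, -0.6, -3.5]
gripper_width: 0.1
grasp_force: 59.6
```

```bash
python3 - <<'E'
from h import *
f=grab_frame("top"); np.savez("f_top2",**f)
g=grab_frame("scene"); np.savez("f_sc2",**g)
s=state(); print(s["time"],s["tool_pos"],tip_now(s),s["contact_force"],s["ft_torque"])
cr=np.hstack([cv2.resize(f["color"][110:240,170:330],None,fx=2.5,fy=2.5),cv2.resize(g["color"][130:260,130:290],None,fx=2.5,fy=2.5)])
cv2.imwrite("pics/f.png",cr[:,:,::-1])
for c in ("top","scene"):
  for n in ["cleat_edge","catch_mouth","strip_tip","bead","tray","stand"]:
    for x in place_of(c,n)[:2]: print(c,n,round(x["p"],2),Rs.inv().apply(np.array(x["at"])-np.r_[S0,0])*1000)
f,g=[cloud(dict(np.load(k))) for k in ("f_top2.npz","f_sc2.npz")]
for P in (f,g):
    q=Rs.inv().apply(P-np.r_[S0,0])*1000
    k=q[(q[:,2]>184)&(q[:,2]<196)&(abs(q[:,1])<80)&(abs(q[:,0])<25)]; print("board top x",np.percentile(k[:,0],[3,50,97]),"slope",np.degrees(np.arctan(np.polyfit(k[:,1],k[:,0],1)[0])),len(k))
    k=q[(q[:,2]>150)&(q[:,2]<180)&(abs(q[:,1])<75)&(abs(q[:,0])<6)]; 
    if len(k)>10: print("board front",np.percentile(k[:,0],[10,50,90]),len(k))
    k=q[(q[:,2]>205)&(q[:,2]<235)&(abs(q[:,1])<80)&(abs(q[:,0]+20)<30)]; print("strip/plate top",np.percentile(k,[2,50,98],axis=0).tolist() if len(k) else 0)
E
```

```text
6.625 [0.5371 0.1869 0.1677] (array([ -9.7212,   0.5678, 201.1971]), np.float64(14.890708977690034)) [ 0.0487 -0.0651 -3.0396] [-0.0557  0.1932 -0.0069]
top cleat_edge 0.85 [-12.1181  -3.0791 138.8   ]
top strip_tip 0.8 [-12.0737   0.3412 194.    ]
top strip_tip 0.41 [-71.5241 331.0386   2.7   ]
top stand 0.57 [-1.3747 -1.1663  2.6   ]
scene cleat_edge 0.63 [-17.9543  -1.3016 135.4   ]
scene cleat_edge 0.16 [-16.5272  -2.8551  66.3   ]
scene catch_mouth 0.83 [-18.4242  -4.3917  67.5   ]
scene catch_mouth 0.49 [-15.3554   1.5943 133.3   ]
scene strip_tip 0.66 [ -9.2302   0.4621 199.3   ]
scene bead 0.75 [-30.6267   4.933  133.    ]
scene tray 0.58 [-88.4893  -1.6739 133.8   ]
scene stand 0.6 [ 3.9277 -0.8142  2.6   ]
scene stand 0.6 [-70.5339 332.3151  -1.7   ]
board top x [ 0.3789  5.0743 10.1894] slope -0.10274137484022768 202
strip/plate top [[-35.175504256838146, -65.77020590893524, 208.93534866359929], [-24.641340219343768, -4.046639705538258, 228.38946486940543], [-9.501463884413853, 64.9825320991856, 233.73212238128423]]
board top x [ 1.1274  5.5432 10.3508] slope -3.7966217731248246 52
board front [1.8369 2.6083 3.2761] 106
strip/plate top [[-41.639278470101004, -59.173447666295175, 206.16299281385986], [-26.992941923469235, 28.733222960825678, 227.17511965769594], [-7.677721284018374, 74.57085255306644, 232.92673560488484]]
```

View pics/f.png

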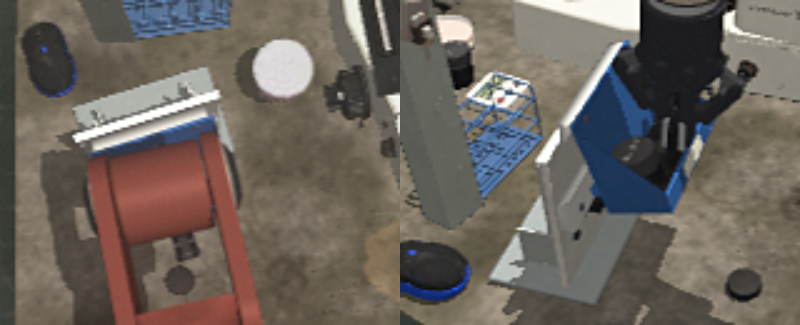

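```bash
python3 - <<'E'
from h import *
for t in ([-5,-1,150],[-5,-1,136]): print(step(tcp_for_tip(t,15),lean_R(15)))
R0=rot(state()["tool_rot"]); print("down 1mm",R0.inv().apply([0,0,-1])/500,"in 1mm",R0.inv().apply(Rs.apply([1,0,0]))/500)
E
```

```text
[ 0.001   0.0008  0.1075  0.0037  0.0013 -0.0006]
[ 0.0011 -0.0016  0.1353  0.0037  0.0013 -0.0006]
down 1mm [ 0.     -0.0002  0.002 ] in 1mm [0.     0.002  0.0002]
```

jog_arm(
  motion="0 0.001 0.004 0.03 0.003 0.001 0; 0 0.001 0.003 0.06 0.003 0.001 0; 0 0.001 0.001 0.09 0.003 0.001 0; 0 0.001 0 0.117 0.003 0.001 0; 0 0.001 0 0.117 0.003 0.001 0",
)

```text
time: 7.85
tool_pos: [0.5407, 0.1867, 0.1094]
tool_rot: [0.023, 0.602, 0.798, 0.031]
contact_force: [-0.5, -0.9, -3.0]
gripper_width: 0.095
grasp_force: 59.5
```

```bash
python3 - <<'E'
from h import *
g=grab_frame("scene"); s=state(); print(s["time"],tip_now(s),s["contact_force"],s["ft_torque"])
cv2.imwrite("pics/g.png",cv2.resize(g["color"][130:260,130:290],None,fx=4,fy=4)[:,:,::-1])
for n in ["cleat_edge","catch_mouth","strip_tip","bead"]:
    for x in place_of("scene",n)[:2]: print(n,round(x["p"],2),Rs.inv().apply(np.array(x["at"])-np.r_[S0,0])*1000)
print(step(tcp_for_tip([-5,-1,136],15),lean_R(15)))
E
```

```text
7.9 (array([ -5.4131,  -0.7102, 143.9254]), np.float64(15.058919295581436)) [ 0.4179  0.2658 -4.1728] [ 0.0054  0.1297 -0.0129]
cleat_edge 0.68 [-12.0878  -0.0709 134.8   ]
catch_mouth 0.7 [-19.8909  -1.1623  67.    ]
catch_mouth 0.27 [-82.6221   0.2848  78.2   ]
strip_tip 0.59 [ -8.0229  -1.1324 141.1   ]
bead 0.56 [-29.199    4.1074  74.3   ]
[-0.0004 -0.0031  0.0198  0.0016  0.0003 -0.0003]
```

View pics/g.png

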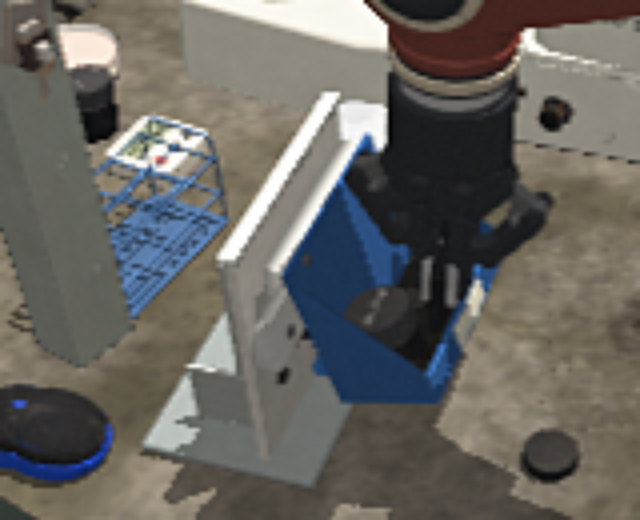

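jog_arm(
  motion="0 0 0 0.004 0 0 0; 0 0 -0.001 0.008 0 0 0; 0 0 -0.001 0.012 0 0 0; 0 0 -0.001 0.016 0 0 0; 0 0 -0.001 0.018 0 0 0",
)

```text
time: 8.72
tool_pos: [0.5422, 0.1869, 0.1024]
tool_rot: [0.024, 0.602, 0.798, 0.032]
contact_force: [0.3, 0.5, -4.4]
gripper_width: 0.096
grasp_force: 59.6
```

```bash
python3 - <<'E'
from h import *
s=state(); print(s["time"],tip_now(s),s["contact_force"],s["ft_torque"])
E
```

```text
8.725 (array([ -4.8434,  -0.7775, 135.7305]), np.float64(14.984716993400228)) [ 0.2851  0.5309 -4.3842] [-0.0431  0.151   0.0172]
```

jog_arm(
  motion="0 0 0 0.002 0 0 0; 0 0 0 0.004 0 0 0; 0 0 0 0.006 0 0 0; 0 0 -0.001 0.008 0 0 0; 0 0 -0.001 0.008 0 0 0",
)

```text
time: 9.35
tool_pos: [0.543, 0.1871, 0.0994]
tool_rot: [0.025, 0.601, 0.798, 0.033]
contact_force: [2.8, 1.1, -1.4]
gripper_width: 0.101
grasp_force: 59.8
```

```bash
python3 - <<'E'
from h import *
s=state(); print(s["time"],tip_now(s),s["contact_force"],s["ft_torque"])
E
```

```text
9.35 (array([ -4.0773,  -0.8132, 133.0072]), np.float64(14.825216574271316)) [ 2.829   1.1268 -1.4015] [ 0.063  -0.3137  0.0518]
```

jog_arm(
  motion="0 0 0.002 0.001 0 0 0; 0 0 0.004 0.002 0 0 0; 0 0 0.005 0.003 0 0 0; 0 0 0.006 0.004 0 0 0; 0 0 0.006 0.004 0 0 0",
)

```text
time: 9.98
tool_pos: [0.5454, 0.1878, 0.097]
tool_rot: [0.025, 0.602, 0.798, 0.032]
contact_force: [2.6, 1.1, -2.1]
gripper_width: 0.093
grasp_force: 59.9
```

```bash
python3 - <<'E'
from h import *
s=state(); print(s["time"],tip_now(s),s["contact_force"],s["ft_torque"])
E
```

```text
9.975 (array([ -1.4927,  -0.7959, 130.4344]), np.float64(14.924713565935823)) [ 2.6212  1.1319 -2.0591] [ 0.0965 -0.4073  0.0353]
```

jog_arm(
  motion="0 0 0.001 0.001 0 0 0; 0 0 0.002 0.002 0 0 0; 0 0 0.003 0.003 0 0 0; 0 0 0.004 0.004 0 0 0; 0 0 0.004 0.004 0 0 0",
)

```text
time: 10.6
tool_pos: [0.5472, 0.1884, 0.095]
tool_rot: [0.024, 0.602, 0.798, 0.032]
contact_force: [2.6, 0.5, -0.4]
gripper_width: 0.095
grasp_force: 60.0
```

```bash
python3 - <<'E'
from h import *
s=state(); print(s["time"],tip_now(s),s["contact_force"],s["ft_torque"])
E
```

```text
10.6 (array([  0.4215,  -0.7618, 128.4001]), np.float64(14.964238254386842)) [ 2.586   0.5076 -0.3782] [ 0.0521 -0.3618 -0.0176]
```

jog_arm(
  motion="0 0 0.001 0.001 0 0 0; 0 0 0.002 0.002 0 0 0; 0 0 0.003 0.003 0 0 0; 0 0 0.003 0.003 0 0 0; 0 0 0.003 0.003 0 0 0",
)

```text
time: 11.22
tool_pos: [0.5473, 0.1884, 0.0942]
tool_rot: [0.023, 0.601, 0.798, 0.031]
contact_force: [-10.7, -4.0, 9.1]
gripper_width: 0.095
grasp_force: 61.2
```

```bash
python3 - <<'E'
from h import *
s=state(); print(s["time"],tip_now(s),s["contact_force"],s["ft_torque"])
E
```

```text
11.225 (array([  0.6731,  -0.7486, 127.2467]), np.float64(15.18054084199134)) [-10.7296  -3.9698   9.1438] [-0.1268  0.3741 -0.0314]
```

jog_arm(
  motion="0 0 -0.002 -0.001 0 0 0; 0 0 -0.002 -0.001 0 0 0; 0 0 -0.002 -0.001 0 0 0; 0 0 -0.002 -0.001 0 0 0; 0 0 -0.002 -0.001 0 0 0",
)

```text
time: 11.85
tool_pos: [0.5473, 0.1885, 0.0944]
tool_rot: [0.024, 0.601, 0.798, 0.032]
contact_force: [-5.7, -1.1, 6.3]
gripper_width: 0.098
grasp_force: 60.6
```

```bash
python3 - <<'E'
from h import *
s=state(); print(s["time"],tip_now(s),s["contact_force"],s["ft_torque"],s["tool_pos"])
R0=rot(s["tool_rot"])
# reduce lean by 3 deg about the tip: tool pose
t,th=tip_now(s); print(step(tcp_for_tip(t,th-4),lean_R(th-4),s)); 
E
```

```text
11.85 (array([  0.5656,  -0.736 , 127.6347]), np.float64(15.038482388328628)) [-5.7405 -1.1156  6.3152] [-0.0746  0.0609 -0.0308] [0.5473 0.1885 0.0944]
[ 0.      0.0041  0.0126 -0.0465  0.0003 -0.0002]
```

jog_arm(
  motion="0 0 0.0003 0.0018 -0.0085 0 0; 0 0 0.001 0.0045 -0.018 0 0; 0 0 0.0018 0.007 -0.0275 0 0; 0 0 0.0025 0.0095 -0.037 0 0; 0 0 0.0025 0.0095 -0.037 0 0",
)

```text
time: 12.48
tool_pos: [0.5496, 0.1891, 0.0895]
tool_rot: [0.041, 0.601, 0.797, 0.055]
contact_force: [-0.6, 0.8, 1.2]
gripper_width: 0.091
grasp_force: 60.3
```

```bash
python3 - <<'E'
from h import *
s=state(); print(s["time"],tip_now(s),s["contact_force"],s["ft_torque"],s["tool_pos"])
E
```

```text
12.475 (array([  0.8343,  -0.7599, 127.8611]), np.float64(11.715259469688563)) [-0.6092  0.7991  1.2407] [ 0.1091 -0.2728 -0.0068] [0.5496 0.1891 0.0895]
```

jog_arm(
  motion="15 0 0 0 0 0 0; 30 0 0 0 0 0 0; 40 0 0 0 0 0 0; 45 0 0 0 0 0 0; 45 0 0 0 0 0 0",
)

```text
time: 13.1
tool_pos: [0.5493, 0.189, 0.0894]
tool_rot: [0.041, 0.601, 0.797, 0.054]
contact_force: [0.5, 0.4, -0.1]
gripper_width: 0.453
grasp_force: 0.0
```

```bash
python3 - <<'E'
from h import *
f=grab_frame("wrist"); s=state(); print(s["time"],s["gripper_width"],s["contact_force"],s["tool_pos"])
P,u,v=fcloud(f); L=rot(s["tool_rot"]).inv().apply(P-s["tool_pos"])*1000
cv2.imwrite("pics/i.png",f["color"][:,:,::-1])
m=(abs(L[:,0])<24)&(abs(L[:,1])<40)&(L[:,2]>-60)&(L[:,2]<40)
for y0 in range(-36,40,6):
    k=m&(abs(L[:,1]-y0)<3); print(y0,k.sum(),np.percentile(L[k,2],[5,50]) if k.sum()>3 else "")
Q=Rs.inv().apply(P-np.r_[S0,0])*1000
k=(Q[:,2]>40)&(abs(Q[:,1])>30)&(abs(Q[:,1])<60)&(abs(Q[:,0]+30)<25); q=Q[k]
k=(Q[:,1]>33)&(Q[:,1]<60)&(Q[:,0]<-45)&(Q[:,0]>-75)&(Q[:,2]>80)
q=Q[k]; c=np.polyfit(q[:,0],q[:,2],1); print("can top lean",np.degrees(np.arctan(c[0])),len(q),q.mean(0))
E
```

```text
13.15 0.45122093293570287 [ 0.3167 -0.0552 -0.268 ] [0.5493 0.189  0.0894]
-36 582 [-55.9841 -54.2304]
-30 605 [-58.2903 -46.7019]
-24 1052 [-57.0206 -38.4216]
-18 1154 [-38.4831  -5.8302]
-12 889 [2.9956 4.4547]
-6 869 [-31.8133   1.4143]
0 1558 [-32.9198 -31.4137]
6 622 [-29.2894  20.255 ]
12 628 [20.95   22.3004]
18 1629 [-53.5932 -20.4179]
24 971 [-57.5727 -36.898 ]
30 657 [-56.0098 -29.4032]
36 1030 [-56.6587 -54.2308]
can top lean -10.430194521035022 3699 [-60.9014  46.8124 114.4347]
```

View pics/i.png

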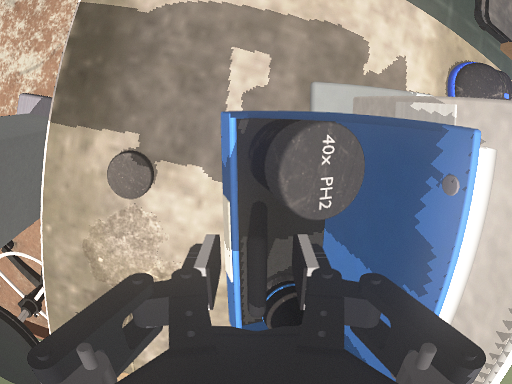

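jog_arm(
  motion="45 0 0 -0.03 0 0 0; 45 0 0 -0.07 0 0 0; 30 0 0 -0.11 0 0 0; 0 0 0 -0.11 0 0 0; 0 0 0 -0.11 0 0 0",
)

```text
time: 13.78
tool_pos: [0.542, 0.1869, 0.144]
tool_rot: [0.041, 0.601, 0.797, 0.054]
contact_force: [-0.1, -0.2, -0.4]
gripper_width: -0.001
grasp_force: 0.0
```

```bash
python3 - <<'E'
from h import *
f=grab_frame("wrist"); s=state(); print(s["time"],s["gripper_width"],s["contact_force"])
p=Rs.inv().apply(np.array(s["tool_pos"])-np.r_[S0,0])*1000; print("tcp stand",p)
P,u,v=fcloud(f); Q=Rs.inv().apply(P-np.r_[S0,0])*1000; L=rot(s["tool_rot"]).inv().apply(P-s["tool_pos"])*1000
k=(abs(Q[:,1])<24)&(Q[:,2]>110)&(Q[:,2]<132)&(Q[:,0]<-80)&(Q[:,0]>-105)&(L[:,2]>3); q=Q[k]; print("edge pts",len(q),np.percentile(q,[5,50,95],axis=0))
k=(Q[:,1]>33)&(Q[:,1]<60)&(Q[:,0]<-45)&(Q[:,0]>-75)&(Q[:,2]>80)&(Q[:,2]<135); q=Q[k]; c=np.polyfit(q[:,0],q[:,2],1); print("lean",np.degrees(np.arctan(c[0])),len(q))
for z in (130,124,112): print(z,step(Rs.apply(np.array([-92,0,z])/1000)+np.r_[S0,0],tilt_pose(YAW,8)))
E
```

```text
13.825 -0.002412673616904076 [-0.01   -0.2096 -0.332 ]
tcp stand [-94.1827  -0.7131 143.3236]
edge pts 590 [[-94.8868  -0.1028 114.2839]
 [-91.183   11.5088 120.4485]
 [-86.6798  21.0495 122.0839]]
lean -10.461367597510966 1956
130 [ 0.0014  0.0007  0.027  -0.0028  0.0002 -0.0003]
124 [ 0.0014 -0.0009  0.0389 -0.0028  0.0002 -0.0003]
112 [ 0.0014 -0.0041  0.0627 -0.0028  0.0002 -0.0003]
```

jog_arm(
  motion="0 0.001 0 0.012 0 0 0; 0 0.001 0 0.024 0 0 0; 0 0.001 -0.001 0.034 0 0 0; 0 0.001 -0.001 0.039 0 0 0; 0 0.001 -0.001 0.039 0 0 0",
)

```text
time: 14.45
tool_pos: [0.5439, 0.188, 0.1242]
tool_rot: [0.041, 0.601, 0.797, 0.054]
contact_force: [0.3, 0.6, 0.2]
gripper_width: -0.004
grasp_force: 0.0
```

jog_arm(
  motion="0 0 0 0.002 0 0 0; 0 0 0 0.004 0 0 0; 0 0 0 0.006 0 0 0; 0 0 -0.001 0.008 0 0 0; 0 0 -0.001 0.008 0 0 0",
)

```text
time: 15.08
tool_pos: [0.5446, 0.1881, 0.1211]
tool_rot: [0.042, 0.601, 0.797, 0.055]
contact_force: [0.1, 0.7, 2.2]
gripper_width: -0.001
grasp_force: 1.2
```

```bash
cat > w.py <<'E'
from h import *
s=state(); print(s["time"],"tcp stand",Rs.inv().apply(np.array(s["tool_pos"])-np.r_[S0,0])*1000,"F stand",Rs.inv().apply(s["contact_force"]))
E
python3 w.py
```

```text
15.075 tcp stand [-91.0265  -0.2936 121.0898] F stand [0.3029 0.6328 2.1597]
```

jog_arm(
  motion="0 0 0 0.002 0 0 0; 0 0 0 0.004 0 0 0; 0 0 0 0.006 0 0 0; 0 0 0 0.008 0 0 0; 0 0 0 0.008 0 0 0",
)

```text
time: 15.7
tool_pos: [0.5451, 0.1883, 0.1169]
tool_rot: [0.042, 0.601, 0.797, 0.055]
contact_force: [0.2, -0.5, 4.8]
gripper_width: -0.004
grasp_force: 2.2
```

jog_arm(
  motion="0 0 0 0.002 0 0 0; 0 0 0 0.004 0 0 0; 0 0 0 0.006 0 0 0; 0 0 0 0.006 0 0 0; 0 0 0 0.006 0 0 0",
)

```text
time: 16.32
tool_pos: [0.5454, 0.1884, 0.1138]
tool_rot: [0.042, 0.601, 0.797, 0.055]
contact_force: [2.7, 0.6, 4.1]
gripper_width: 0.001
grasp_force: 2.0
```

```bash
python3 w.py
```

```text
16.325 tcp stand [-90.149   -0.2839 113.8217] F stand [ 2.7736 -0.1583  4.1005]
```

jog_arm(
  motion="0 0 0 0.002 0 0 0; 0 0 0 0.004 0 0 0; 0 0 0 0.006 0 0 0; 0 0 0 0.007 0 0 0; 0 0 0 0.007 0 0 0",
)

```text
time: 16.95
tool_pos: [0.545, 0.1883, 0.1095]
tool_rot: [0.041, 0.601, 0.797, 0.054]
contact_force: [0.4, -0.0, 0.2]
gripper_width: -0.003
grasp_force: 0.0
```

jog_arm(
  motion="0 0 0 0.001 0 0 0; 0 0 0 0.002 0 0 0; 0 0 0 0.003 0 0 0; 0 0 0 0.003 0 0 0; 0 0 0 0.003 0 0 0",
)

```text
time: 17.58
tool_pos: [0.5457, 0.1885, 0.1086]
tool_rot: [0.041, 0.601, 0.797, 0.054]
contact_force: [0.2, -0.6, 0.6]
gripper_width: -0.003
grasp_force: 0.0
```

```bash
python3 w.py
```

```text
17.575 tcp stand [-89.8717  -0.2692 108.6388] F stand [-0.0185 -0.6343  0.5774]
```

jog_arm(
  motion="0 0 0 0.001 0 0 0; 0 0 0 0.002 0 0 0; 0 0 0 0.003 0 0 0; 0 0 0 0.004 0 0 0; 0 0 0 0.004 0 0 0",
)

```text
time: 18.2
tool_pos: [0.5461, 0.1886, 0.1071]
tool_rot: [0.041, 0.601, 0.797, 0.054]
contact_force: [-2.5, -0.6, 3.2]
gripper_width: -0.003
grasp_force: 1.9
```

```bash
python3 w.py; python3 - <<'E'
from h import *
g=grab_frame("wrist"); s=state(); P,u,v=fcloud(g); Q=Rs.inv().apply(P-np.r_[S0,0])*1000
k=(Q[:,1]>33)&(Q[:,1]<60)&(Q[:,0]<-45)&(Q[:,0]>-75)&(Q[:,2]>80)&(Q[:,2]<135); q=Q[k]; c=np.polyfit(q[:,0],q[:,2],1); print("lean",np.degrees(np.arctan(c[0])),len(q),q.mean(0))
L=rot(s["tool_rot"]).inv().apply(P-s["tool_pos"])*1000
k=(abs(Q[:,1])<24)&(Q[:,2]>90)&(Q[:,2]<132)&(Q[:,0]<-75)&(Q[:,0]>-105)&(L[:,2]>-3); q=Q[k]; print("edge",len(q),np.percentile(q,[5,50,95],axis=0))
E
```

```text
18.2 tcp stand [-89.4828  -0.2871 107.0536] F stand [-2.5656  0.0888  3.2396]
lean -0.47276120425252366 2779 [-60.4921  46.7779 104.092 ]
edge 595 [[-90.7405   5.0043  91.7051]
 [-85.7731  16.4328 103.8197]
 [-79.2516  21.4757 106.5474]]
```

jog_arm(
  motion="0 0 0 0.0005 0 0 0; 0 0 0 0.001 0 0 0; 0 0 0 0.001 0 0 0; 0 0 0 0.001 0 0 0; 0 0 0 0.001 0 0 0",
)

```text
time: 18.88
tool_pos: [0.5462, 0.1886, 0.1066]
tool_rot: [0.041, 0.601, 0.797, 0.054]
contact_force: [-3.2, -0.1, 4.6]
gripper_width: 0.0
grasp_force: 2.7
```

```bash
python3 w.py
```

```text
18.875 tcp stand [-89.3452  -0.2763 106.569 ] F stand [-3.1296  0.7608  4.5612]
```

jog_arm(
  motion="0 0 0 0.001 0 0 0; 0 0 0 0.0015 0 0 0; 0 0 0 0.002 0 0 0; 0 0 0 0.002 0 0 0; 0 0 0 0.002 0 0 0",
)

```text
time: 19.5
tool_pos: [0.5466, 0.1887, 0.1058]
tool_rot: [0.042, 0.601, 0.797, 0.055]
contact_force: [-2.6, -0.8, 6.4]
gripper_width: -0.001
grasp_force: 3.1
```

```bash
python3 w.py
```

```text
19.5 tcp stand [-88.9409  -0.2828 105.8025] F stand [-2.6894 -0.0114  6.4203]
```

jog_arm(
  motion="0 0 0 0.001 0 0 0; 0 0 0 0.0015 0 0 0; 0 0 0 0.002 0 0 0; 0 0 0 0.002 0 0 0; 0 0 0 0.002 0 0 0",
)

```text
time: 20.12
tool_pos: [0.5467, 0.1887, 0.1055]
tool_rot: [0.041, 0.601, 0.797, 0.055]
contact_force: [-4.5, -1.2, 9.3]
gripper_width: 0.002
grasp_force: 4.9
```

```bash
python3 w.py
```

```text
20.125 tcp stand [-88.7912  -0.2971 105.4624] F stand [-4.6307  0.1101  9.2973]
```

jog_arm(
  motion="0 0 0 0.0005 0 0 0; 0 0 0 0.001 0 0 0; 0 0 0 0.0015 0 0 0; 0 0 0 0.0015 0 0 0; 0 0 0 0.0015 0 0 0",
)

```text
time: 20.75
tool_pos: [0.5469, 0.1888, 0.1052]
tool_rot: [0.041, 0.601, 0.797, 0.055]
contact_force: [-6.3, -1.3, 12.3]
gripper_width: -0.003
grasp_force: 6.3
```

```bash
python3 w.py
```

```text
20.75 tcp stand [-88.6453  -0.2877 105.2316] F stand [-6.4099  0.5172 12.3096]
```

jog_arm(
  motion="0 0 0 0.0005 0 0 0; 0 0 0 0.001 0 0 0; 0 0 0 0.001 0 0 0; 0 0 0 0.001 0 0 0; 0 0 0 0.001 0 0 0",
)

```text
time: 21.38
tool_pos: [0.5469, 0.1888, 0.1051]
tool_rot: [0.041, 0.601, 0.797, 0.055]
contact_force: [-7.4, -1.6, 13.6]
gripper_width: 0.003
grasp_force: 7.3
```

```bash
python3 w.py; cat > m.py <<'E'
from h import *
g=grab_frame("wrist"); s=state(); P,u,v=fcloud(g); Q=Rs.inv().apply(P-np.r_[S0,0])*1000
k=(Q[:,1]>33)&(Q[:,1]<60)&(Q[:,0]<-45)&(Q[:,0]>-75)&(Q[:,2]>80)&(Q[:,2]<135); q=Q[k]; c=np.polyfit(q[:,0],q[:,2],1); print("lean",np.degrees(np.arctan(c[0])),len(q),q.mean(0))
k=(abs(Q[:,1]-25)<25)&(abs(Q[:,0]+24)<10)&(Q[:,2]>90)&(Q[:,2]<145); q=Q[k]; c=np.polyfit(q[:,2],q[:,0],1); print("back lean",np.degrees(np.arctan(c[0])),len(q),q.mean(0))
E
python3 m.py
```

```text
21.375 tcp stand [-88.5675  -0.2905 105.0978] F stand [-7.5586  0.4673 13.6019]
lean 1.7893083000946477 2871 [-60.6196  46.8136 102.7983]
back lean -0.1392303659405431 5161 [-24.5261  26.0301 121.1224]
```

jog_arm(
  motion="0 0 0 -0.002 0 0 0; 0 0 0 -0.004 0 0 0; 0 0 0 -0.004 0 0 0; 0 0 0 -0.004 0 0 0; 0 0 0 -0.004 0 0 0",
)

```text
time: 22.05
tool_pos: [0.5466, 0.1887, 0.1058]
tool_rot: [0.042, 0.601, 0.797, 0.055]
contact_force: [-3.5, -1.1, 7.3]
gripper_width: -0.002
grasp_force: 3.6
```

```bash
python3 w.py; python3 m.py
```

```text
22.05 tcp stand [-88.914   -0.2668 105.7588] F stand [-3.646  -0.1314  7.3341]
lean 1.3547805854458916 2851 [-60.6804  46.856  103.1685]
back lean 0.21711468958951022 5125 [-24.5791  26.0181 121.0899]
```

jog_arm(
  motion="0 0 0 0.002 0 0 0; 0 0 0 0.004 0 0 0; 0 0 0 0.0045 0 0 0; 0 0 0 0.005 0 0 0; 0 0 0 0.005 0 0 0",
)

```text
time: 22.72
tool_pos: [0.547, 0.1888, 0.105]
tool_rot: [0.041, 0.6, 0.797, 0.055]
contact_force: [-8.0, -2.1, 16.8]
gripper_width: 0.003
grasp_force: 8.3
```

```bash
python3 w.py; python3 m.py
```

```text
22.725 tcp stand [-88.4583  -0.2804 104.985 ] F stand [-8.2448  0.1844 16.7893]
lean 1.951249550704429 2868 [-60.6963  46.8955 102.7147]
back lean -0.21742076999612547 5147 [-24.5052  26.0413 121.1117]
```

jog_arm(
  motion="0 0 0 -0.004 0 0 0; 0 0 0 -0.006 0 0 0; 0 0 0 -0.008 0 0 0; 0 0 0 -0.008 0 0 0; 0 0 0 -0.008 0 0 0",
)

```text
time: 23.4
tool_pos: [0.5459, 0.1885, 0.106]
tool_rot: [0.041, 0.601, 0.797, 0.054]
contact_force: [0.0, 0.3, 2.1]
gripper_width: 0.001
grasp_force: 0.4
```

```bash
python3 w.py; python3 m.py
```

```text
23.4 tcp stand [-89.6259  -0.2909 106.0346] F stand [0.0974 0.2576 2.0501]
lean 1.3367913167614442 2822 [-60.7273  46.8494 103.2253]
back lean 0.2746595067638611 5135 [-24.5914  26.0284 121.071 ]
```

jog_arm(
  motion="0 0 0 -0.01 0 0 0; 0 0 0 -0.02 0 0 0; 0 0 0 -0.03 0 0 0; 0 0 0 -0.04 0 0 0; 0 0 0 -0.04 0 0 0",
)

```text
time: 24.08
tool_pos: [0.5437, 0.1879, 0.127]
tool_rot: [0.042, 0.601, 0.797, 0.055]
contact_force: [-0.1, -0.1, -0.4]
gripper_width: -0.001
grasp_force: 0.0
```

```bash
python3 w.py; python3 m.py
```

```text
24.075 tcp stand [-91.9206  -0.2801 127.0293] F stand [-0.0933 -0.1147 -0.4062]
lean 1.1300956525792272 2235 [-60.5648  46.7282 103.2667]
back lean 0.31272789986769184 3805 [-24.5967  25.7565 120.901 ]
```

jog_arm(
  motion="0 0 0 -0.06 0 0 0; 0 0 0 -0.12 0 0 0; 0 0 0 -0.18 0 0 0; 0 0 0 -0.24 0 0 0; 0 0 0 -0.24 0 0 0",
)

```text
time: 24.75
tool_pos: [0.529, 0.1837, 0.2483]
tool_rot: [0.043, 0.6, 0.796, 0.056]
contact_force: [0.3, -0.1, 0.6]
gripper_width: 0.002
grasp_force: 0.0
```

```bash
python3 w.py; python3 m.py; python3 - <<'E'
from h import *
g=grab_frame("scene")
cv2.imwrite("pics/k.png",cv2.resize(g["color"][150:250,140:260],None,fx=6,fy=6,interpolation=cv2.INTER_CUBIC)[:,:,::-1])
for n in ["strip_tip","bead","tray","catch_mouth","tray_grip","cleat_edge","lens_cap","catch"]:
    try:
        for x in place_of("scene",n)[:1]: print(n,round(x["p"],2),Rs.inv().apply(np.array(x["at"])-np.r_[S0,0])*1000,x["at"])
    except Exception as e: print(n,e)
E
```

```text
24.75 tcp stand [-107.2256   -0.2774  248.3077] F stand [ 0.2604 -0.1831  0.6263]
lean 0.6785635205185537 810 [-60.3226  46.7743 103.3528]
back lean 0.3170323533041238 1009 [-24.6134  25.2341 120.0346]
strip_tip 0.59 [  2.4555  -3.4089 124.5   ] [0.6353, 0.2109, 0.1245]
tray 0.58 [-55.5945  -4.8645  46.5   ] [0.5799, 0.1935, 0.0465]
catch_mouth 0.71 [-21.4183  -3.9493  68.1   ] [0.6125, 0.2038, 0.0681]
tray_grip 0.56 [-81.1703  -4.0847  91.3   ] [0.5551, 0.1872, 0.0913]
cleat_edge 0.83 [-15.7837  -0.9877 136.7   ] [0.6171, 0.2082, 0.1367]
lens_cap 0.73 [-169.154   20.312    0.3  ] [0.4638, 0.1864, 0.0003]
catch it knows: bead, catch_mouth, cleat_edge, lens_cap, marker, stand, strip_tip, tray, tray_grip, usb_dongle
```

View pics/k.png

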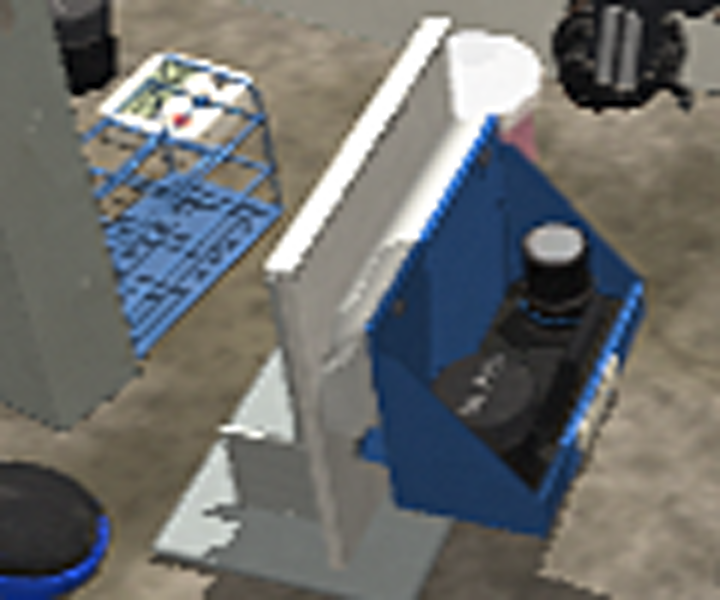

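jog_arm(
  motion="0 0 0 0.06 0 0 0; 0 0 0 0.12 0 0 0; 0 0 0 0.18 0 0 0; 0 0 0 0.24 0 0 0; 0 0 0 0.272 0 0 0",
)

```text
time: 25.82
tool_pos: [0.5445, 0.1882, 0.108]
tool_rot: [0.04, 0.601, 0.797, 0.053]
contact_force: [0.6, 0.4, -0.4]
gripper_width: 0.001
grasp_force: 0.0
```

```bash
python3 w.py; python3 m.py
```

```text
25.825 tcp stand [-91.1086  -0.2015 108.0477] F stand [ 0.667   0.2765 -0.4174]
lean 1.3003481350534796 2749 [-60.6916  46.81   103.2502]
back lean 0.30350301820036596 4976 [-24.595   26.011  121.0474]
```

jog_arm(
  motion="0 0 0 0.001 0 0 0; 0 0 0 0.002 0 0 0; 0 0 0 0.003 0 0 0; 0 0 0 0.004 0 0 0; 0 0 0 0.004 0 0 0",
)

```text
time: 26.5
tool_pos: [0.5458, 0.1885, 0.1087]
tool_rot: [0.041, 0.601, 0.797, 0.054]
contact_force: [1.0, -0.8, 0.9]
gripper_width: 0.004
grasp_force: 0.0
```

```bash
python3 w.py; python3 m.py
```

```text
26.5 tcp stand [-89.7442  -0.2713 108.6597] F stand [ 0.7313 -1.091   0.8996]
lean 0.9964678225110193 2749 [-60.6063  46.8271 103.2687]
back lean 0.3174378978019781 4932 [-24.5902  26.0418 121.1193]
```

jog_arm(
  motion="0 0 0 0.001 0 0 0; 0 0 0 0.002 0 0 0; 0 0 0 0.003 0 0 0; 0 0 0 0.004 0 0 0; 0 0 0 0.004 0 0 0",
)

```text
time: 27.18
tool_pos: [0.5459, 0.1886, 0.1063]
tool_rot: [0.041, 0.601, 0.797, 0.054]
contact_force: [0.0, 0.4, 0.6]
gripper_width: 0.001
grasp_force: 0.0
```

```bash
python3 w.py; python3 m.py
```

```text
27.175 tcp stand [-89.5951  -0.2587 106.3183] F stand [0.1346 0.3395 0.6004]
lean 1.0296810055530017 2805 [-60.5845  46.8772 103.2677]
back lean 0.2577393038845395 5109 [-24.5964  26.0433 121.1267]
```

jog_arm(
  motion="0 0 0 0.0005 0 0 0; 0 0 0 0.001 0 0 0; 0 0 0 0.0015 0 0 0; 0 0 0 0.0015 0 0 0; 0 0 0 0.0015 0 0 0",
)

```text
time: 27.85
tool_pos: [0.5462, 0.1886, 0.1059]
tool_rot: [0.041, 0.601, 0.797, 0.054]
contact_force: [-1.1, -0.7, 2.5]
gripper_width: 0.0
grasp_force: 1.5
```

```bash
python3 w.py; python3 m.py
```

```text
27.85 tcp stand [-89.3863  -0.275  105.9121] F stand [-1.2799 -0.3838  2.4579]
lean 1.326179609912195 2826 [-60.7023  46.8291 103.225 ]
back lean 0.25630249785138587 5129 [-24.5919  26.0236 121.0091]
```

jog_arm(
  motion="0 0 0 0.001 0 0 0; 0 0 0 0.002 0 0 0; 0 0 0 0.003 0 0 0; 0 0 0 0.003 0 0 0; 0 0 0 0.003 0 0 0",
)

```text
time: 28.52
tool_pos: [0.5464, 0.1887, 0.1054]
tool_rot: [0.041, 0.601, 0.797, 0.054]
contact_force: [-6.3, -2.1, 9.0]
gripper_width: -0.003
grasp_force: 4.8
```

```bash
python3 w.py; python3 m.py
```

```text
28.525 tcp stand [-89.1183  -0.2489 105.4451] F stand [-6.6729 -0.2478  8.971 ]
lean 1.6832922890143376 2853 [-60.6545  46.8275 103.009 ]
back lean 0.037121179490042386 5140 [-24.5655  26.0127 121.0937]
```

jog_arm(
  motion="0 0 0 0.001 0 0 0; 0 0 0 0.0015 0 0 0; 0 0 0 0.002 0 0 0; 0 0 0 0.0025 0 0 0; 0 0 0 0.0025 0 0 0",
)

```text
time: 29.2
tool_pos: [0.5466, 0.1888, 0.105]
tool_rot: [0.041, 0.6, 0.797, 0.054]
contact_force: [-8.3, -2.8, 14.5]
gripper_width: 0.006
grasp_force: 7.1
```

```bash
python3 w.py; python3 m.py
```

```text
29.2 tcp stand [-88.9187  -0.2467 105.0372] F stand [-8.7747 -0.4428 14.4811]
lean 1.8554793002901446 2866 [-60.6014  46.838  102.7884]
back lean -0.1652502929313795 5150 [-24.5236  25.9967 121.14  ]
```

jog_arm(
  motion="0 0 0 0.0005 0 0 0; 0 0 0 0.001 0 0 0; 0 0 0 0.001 0 0 0; 0 0 0 0.001 0 0 0; 0 0 0 0.001 0 0 0",
)

```text
time: 29.88
tool_pos: [0.5467, 0.1888, 0.1049]
tool_rot: [0.041, 0.6, 0.797, 0.054]
contact_force: [-8.9, -2.2, 15.7]
gripper_width: -0.002
grasp_force: 8.1
```

```bash
python3 w.py; python3 m.py
```

```text
29.875 tcp stand [-88.8176  -0.2579 104.8987] F stand [-9.1168  0.3194 15.6725]
lean 2.007939954796653 2877 [-60.6683  46.8064 102.6982]
back lean -0.23935771777138246 5121 [-24.503   26.096  121.1481]
```

jog_arm(
  motion="0 0 0 -0.004 0 0 0; 0 0 0 -0.01 0 0 0; 0 0 0 -0.02 0 0 0; 0 0 0 -0.04 0 0 0; 0 0 0 -0.04 0 0 0",
)

```text
time: 30.55
tool_pos: [0.5446, 0.1881, 0.1236]
tool_rot: [0.042, 0.601, 0.797, 0.055]
contact_force: [-0.0, 0.5, 0.2]
gripper_width: 0.002
grasp_force: 0.0
```

```bash
python3 w.py; python3 m.py
```

```text
30.55 tcp stand [-90.9881  -0.312  123.5524] F stand [0.1204 0.4946 0.217 ]
lean 1.3133165825944195 2320 [-60.6456  46.8055 103.2647]
back lean 0.29794049804056727 3962 [-24.6023  25.8934 120.905 ]
```

jog_arm(
  motion="0 0 0 -0.06 0 0 0; 0 0 0 -0.12 0 0 0; 0 0 0 -0.18 0 0 0; 0 0 0 -0.2 0 0 0; 0 0 0 -0.2 0 0 0",
)

```text
time: 31.22
tool_pos: [0.531, 0.1843, 0.2214]
tool_rot: [0.041, 0.601, 0.797, 0.055]
contact_force: [1.0, -0.2, 0.1]
gripper_width: -0.002
grasp_force: 0.0
```

```bash
python3 w.py; python3 -c "
from plant import job_done; print(job_done())"
```

```text
31.225 tcp stand [-105.1842   -0.2176  221.421 ] F stand [ 0.9144 -0.502   0.0662]
the job is handed in; nothing more can be done
None
```

The tray hangs upright on the stand with its strip at the bottom of the groove, and I handed the job in at 31 s without getting a verdict; I infer that the catch is locked (it was hidden from the cameras) because the tray came back to the same resting position after two presses of about 16 N.

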